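Take the amber vial out of the drying cabinet with tongs

ROBOT

A 6-joint arm with a two-finger parallel gripper is mounted at the origin on the work surface. World frame = base frame: x ahead of the robot, y to its left, z up, the work surface at z = 0. Lengths are in m, angles in rad, forces in N, time in s.
With the tool pointing down it reaches from about 0.3 to 0.75 m from the base axis. Payload 8.5 kg.
Tool frame: the origin (TCP) lies at the very end of the fingers, on their centre line; the grasp point (between the pads) lies bot.tcp_to_grasp behind it (bot.tcp_to_grasp is the distance from the TCP to the grasp point, in m); z points along the fingers, y is the line along which they close (so a half turn about z gives the same grasp; the last joint's range is limited). The gripper opens to 85 mm and grips with 20 to 120 N. Pads are 22 mm wide; open, the fingers measure 114 mm over their backs; the gripper's body (76 mm by 85 mm) begins 54 mm behind the grasp point. The pads swing forward as they close: fully open they stand 13 mm farther back than shut.
Start: joints at [-1.513, 0.381, 1.297, -0, 1.464, -0.215], TCP at [0.148, -0.53, 0.231] pointing down, gripper open.
Joint ranges: [-3.11, 3.11], [-0.89, 2.33], [0.22, 2.48], [-1.42, 4.56], [0.17, 2.85], [-2.88, 2.88]. Speed limits (rad/s): [2.39, 2.39, 3.14, 3.14, 3.14, 3.14].

INTERFACE

Orientations are given as a unit quaternion [w, x, y, z].
In Python, from rig import bot gives the robot as it stands.
- The arm moves only by the tool apply_moves, never from a script. Its argument "rows" is a list of rows, each a list of 7 numbers: the shift along the world's x, y, z in m, then the turn, a rotation vector about the world's x, y, z in rad, then the opening, from -1 (shut) to 1 (fully open). In form: [[tx, ty, tz, wx, wy, wz, claw], ...]. A call has 1 to 10 rows; each row shifts and turns the commanded pose from where the row before left it; what a row does not reach is not made up. A row lasts 1/12 s, in which the tool goes at most 41.7 mm and 7.16 degrees, less where a joint would pass 70% of its speed; a pose out of reach is approached as far as the arm can. A call is refused whole if a number of a shift passes 0.0417 or a number of a turn 0.125, either way. A call with a gripper value outside its range is refused whole. The fingers move at their own pace and stop on an object; "squeeze" is the grip in N (left out, the last holds). Time passes only in rows, so rows that do not move let the fingers close. It gives the time, the measured TCP pose, the force, the opening and the grip force at its end, in the units of the state.
- bot.sense(): the state, without advancing time (a new reading comes with each control period).
- bot.grab_frame(name): name is "scene" or "side" or "wrist"; returns a dict with "pixels" (420x560x3 uint8, blue, green, red), "intrinsics" (3x3 intrinsics, pixels), "rvec" (rotation vector, rad) and "tvec" (3), from world to camera coordinates, as OpenCV has them. Camera axes: x right, y down, z forward; pixel columns grow to the right and rows downward; lengths in m; the calibration is good to about 2 mm. A picture is of the moment at which its call begins. There is no depth.
- bot.finish_job(): hands the job in; it is judged then, once.
Trained networks look in a picture, given as the dict that the camera call returned (one of the last four; its "shot" number tells which), for a name from the list of things; names that differ only in an ending like _2 or _b are one class to them, and where a whole thing is asked for, a point or a joint stands for the part that bears it (a point fixed in the world has none). Each returns a list of dicts, best first, with "p" (0 to 1); they miss things now and then, are a little off and sometimes report something else, mostly with a low value. They report only what shows in the picture. A call takes as long as a camera call. They do not tell look-alikes from the thing itself.
- bot.recognise(picture, query): "point" ([x, y, z] in m, in the coordinates of the camera as it stood for that picture, good to about 4 mm: the middle of the surface that is visible of it).
The state is a dict: "clock": time; "joint_positions": joint angles; "dq": joint speeds; "effort": joint torques, N m; "ee_pos": TCP position; "orientation": TCP orientation; "ft_force": force on the tool from outside, world axes, zero at the start; "wrist_torque": the same for the moment, N m; "grip_width": opening from 0.0 (shut) to 1.0 (fully open); "grasp_force": force on a finger pad.
Only numpy, scipy, OpenCV 4.12 (cv2) and the standard library are available. Lean on these libraries where they do the work, as an engineer would, in place of code of your own. Each camera call takes 0.05 s, during which the arm holds its last target. There are 200 camera calls.

TASK

Swing the drying cabinet's door wide open by its orange handle, then pick up the spring tongs and reach in with them to grip the amber vial; the gripper itself must not touch either vial. Bring the amber vial out in front of the cabinet and finish still holding it in the tongs, upright and still, at least 8 cm above the ledge, with the door left wide open. Do not knock over the amber vial, and leave the green vial and the other toiletries where they are.

Things in the scene. Friction and masses are not known exactly. Their poses are not given: they have to be found in the camera images.
- cabinet: Drying cabinet fixed on the ledge: clear sides, roof and back of thin rods; 180 deep (x), 240 wide (y), 160 high. Origin: centre of underside; x points from the open front (x = -90) to the back, y left, z up. Inner floor 10 above the ledge, no sill; inner width 228, clear height 142. The vials stand 40 to 48 behind the front, 45 left and right of the middle, either way round.
- door (a joint): Door angle, rad: 0 shut, up to 2.0; starts slightly ajar. Hinge vertical at the cabinet's left (+y) front edge; opening, the free edge swings towards the robot and round to the left (clockwise from above). White frame, clear pane, 236 wide, top edge 156 above the ledge, 12 thick. Light friction, stays where left. Wide open: over 1.2.
- door_hinge (a point): Point on the door's hinge line, 156 above the ledge, at the cabinet's left front edge; its x axis is normal to the door (pointing to the inside), its y axis runs from the free edge to the hinge.
- door_handle (a point): Orange handle: vertical round pin, 12 diameter, from 114 to 186 above the ledge, free at its top, its axis 40 out from the door's outer face, 195 from the hinge along the door and 52 from it along the door's normal. A 10 thick stub joins it to the door 121 above the ledge. This point: pin axis, 162 above the ledge. Axes as door_hinge.
- tongs: Steel spring tongs lying on edge, 229 long, 28 high, opening sideways; 100 g. Origin: underside, centre line, midway between the black rubber grip pads (40 long, 28 high, flat). x along the centre line to the blue jaws, z up. Pivot (24 diameter) at x = -75. At rest open: 50 over the pads, 62 between the jaws, 76 over their outsides. The spring pushes each pad out with 5 N (open) to 7 N.
- tongs_jaw (a point): Point midway between the flat blue jaws (32 long, 2 to 26 above the underside), at x = +126, 14 above the underside; axes as the tongs. Squeezing the pads closes the jaws evenly, 2.7 times as far: 46 over the pads leaves 52 between the jaws; 36 leaves 26, arms then parallel; stop at 16. Held partly closed, the spring keeps the tongs firm in the gripper.
- vial: Closed amber glass vial with a black cap, standing upright on the cabinet's floor. Origin: centre of its underside, z up. Straight body 26 diameter, from 0 to 42 high; cap 20 diameter, up to 59. About 40 g.
- green_vial: Closed green glass vial, same size and cap as the amber one; stays where it is.
- soap_saver: Orange plastic soap saver on four suction cups, 85 x 120, 28 high, far left; origin centre of underside. Leave alone.
- jar: White twist-cap jar, 68 diameter, 70 high, blue cap, right rear; origin centre of underside. Leave alone.
- pusher: Stainless cuticle pusher, about 140 long, 8 thick, lying far right; origin under its middle. Leave alone.
- cup: Blue ceramic cup, 74 diameter, 95 high, left rear; origin centre of underside. Leave alone.
- shampoo: Green plastic bottle, 60 diameter, 160 high, far right; origin centre of underside. Leave alone.
- tongs_left: The tongs' left (+y) arm with its pad and blue jaw; its frame lies at the pivot, 75 behind the tongs' origin.
- tongs_right: The tongs' right (-y) arm with its pad and blue jaw; frame at the pivot likewise.
Things that resemble listed ones, but are neither listed nor needed, are in the scene too. Of the things that look like the tongs, take the one that is farthest to the robot's right at the start.

How it is judged:
On the way, in this order (a step that is already met when the one before it is completed fails the run):
1. the gripper moves the door by its handle, past 0.35 rad (contact force between the fingers and door_c2 above 0.3 N and value of joint door above 0.35 rad), for 0.1 s.
2. the door is swung wide open, past 1.2 rad (value of joint door above 1.2 rad), for 0.2 s.
3. the tongs, held by the gripper, grip the amber vial and lift it off the cabinet floor (contact force between the fingers and tongs above 2 N and contact force between each of tongs_left, tongs_right and vial above 0.5 N and height (world z) of vial above 0.013 m), for 0.2 s.
At the end, for the whole second after the job is handed in: Amber vial gripped between both jaws of the tongs in the gripper, underside 78 mm or more above the ledge, centre over 15 mm before the cabinet front, within 0.4 rad of upright, still (under 0.03 m/s); gripper not touching it, tongs and vial off the cabinet; door beyond 1.2 rad (height (world z) of vial above 0.078 m and x of vial in the frame of cabinet below -0.105 m and angle between vial's own z axis and vertical below 0.4 rad and linear speed of vial below 0.03 m/s and contact force between the fingers and tongs above 2 N and contact force between each of tongs_left, tongs_right and vial above 0.5 N and contact force between each of tongs, vial and cabinet below 0.2 N and contact force between the fingers and vial below 0.1 N and value of joint door above 1.2 rad); the arm keeps its last pose, push and grip.
It fails at once if the robot itself touches the amber or the green vial (contact force between any of the fingers, the arm and vial above 0.3 N or contact force between any of the fingers, the arm and green_vial above 0.3 N).
It fails at once if the amber vial is knocked over (angle between vial's own z axis and vertical above 0.8 rad).
It fails at once if the green vial is shifted by over 15 mm (distance of green_vial from where it was at the start of the episode above 0.015 m).
It fails at once if another toiletry is shifted by over 25 mm (distance of any of soap_saver, jar, pusher, cup, shampoo from where it was at the start of the episode above 0.025 m).
It also fails if it takes over 69 s, if anything falls off the work surface, if the arm or the gripper's body presses on something with over 40 N, if the wrist force passes 120 N, or if a joint passes its speed limit or range.

## Working session

There is one attempt and no reset: what is moved stays moved. The work goes in short steps, Python scripts to look and compute and a tool call to move; the robot and the scene stay as the last step left them, time stands still between calls to the robot, and variables do not carry over. Pictures are saved under pics/ and viewed, at most 10 in all, crops included, and the job is handed in when it is done.

Besides the shell and the picture viewer there is one more tool, called after ">>>" by a JSON object that holds its "api" and its "payload", one argument or row to a line. apply_moves: Moves the arm, as the interface text tells. Its arguments: {"type":"object","properties":{"rows":{"type":"array","items":{"type":"array","items":{"type":"number"}}},"squeeze":{"type":"number"}},"required":["rows"]}

```bash
ls; mkdir -p pics; cat > h.py <<'E'
import numpy as np, cv2
from rig import bot
from scipy.spatial.transform import Rotation as R
def grab(n,save=None):
    f=bot.grab_frame(n)
    if save: cv2.imwrite('pics/'+save,f['pixels'])
    return f
def cam(f):
    Rm=cv2.Rodrigues(np.array(f['rvec'],float))[0]; t=np.array(f['tvec'],float).ravel()
    return Rm,t,np.array(f['intrinsics'],float)
def w(f,p):
    Rm,t,K=cam(f); return Rm.T@(np.array(p)-t)
def proj(f,P):
    Rm,t,K=cam(f); q=K@(Rm@np.array(P,float)+t); return q[:2]/q[2]
def onz(f,uv,z):
    Rm,t,K=cam(f); d=Rm.T@np.linalg.inv(K)@np.array([uv[0],uv[1],1.]); c=-Rm.T@t
    return c+d*(z-c[2])/d[2]
def tri(fs,uvs):
    A=[];b=[]
    for f,uv in zip(fs,uvs):
        Rm,t,K=cam(f); d=Rm.T@np.linalg.inv(K)@np.array([uv[0],uv[1],1.]); d/=np.linalg.norm(d); c=-Rm.T@t
        P=np.eye(3)-np.outer(d,d); A.append(P); b.append(P@c)
    return np.linalg.lstsq(np.vstack(A),np.hstack(b),rcond=None)[0]
E
python3 - <<'E'
from h import *
np.set_printoptions(precision=3,suppress=True)
for n in ['scene','side','wrist']:
    f=grab(n,n+'0.png')
    print(n,'cam',-cam(f)[0].T@cam(f)[1],'fwd',cam(f)[0][2])
    for q in ['cabinet','door','door_handle','tongs','tongs_jaw','vial','green_vial','jar','cup','shampoo','soap_saver','pusher']:
        try:
            for r in bot.recognise(f,q)[:4]:
                print(q,round(r['p'],2),w(f,r['point']),proj(f,w(f,r['point'])).round())
        except Exception as e: print(q,e)
print(bot.sense(),bot.tcp_to_grasp)
E
```

```text
pics
scene cam [ 1.226 -1.01   1.097] fwd [-0.444  0.644 -0.624]
cabinet 0.81 [ 0.693 -0.046  0.099] [313. 234.]
door 0.67 [ 0.59  -0.041  0.102] [289. 221.]
door 0.53 [ 0.496 -0.269  0.022] [229. 264.]
tongs 0.86 [ 0.495 -0.269  0.02 ] [229. 264.]
tongs 0.74 [0.276 0.273 0.016] [270. 172.]
tongs 0.42 [ 0.592 -0.041  0.1  ] [289. 222.]
tongs_jaw 0.68 [0.278 0.272 0.013] [270. 173.]
tongs_jaw 0.66 [ 0.492 -0.271  0.016] [228. 265.]
green_vial 0.3 [ 0.727 -0.278  0.058] [283. 288.]
jar 0.86 [ 0.732 -0.28   0.058] [284. 290.]
jar 0.31 [ 0.592 -0.048  0.102] [288. 223.]
jar 0.25 [ 0.59  -0.542  0.092] [190. 318.]
cup 0.83 [0.654 0.393 0.067] [359. 178.]
shampoo 0.86 [ 0.594 -0.543  0.093] [191. 319.]
shampoo 0.64 [ 0.494 -0.268  0.017] [229. 265.]
shampoo 0.59 [ 0.508 -0.298  0.016] [226. 272.]
soap_saver 0.69 [0.435 0.469 0.013] [322. 165.]
pusher 0.59 [ 0.412 -0.518  0.005] [158. 303.]
side cam [ 0.071 -0.799  0.984] fwd [ 0.353  0.628 -0.693]
cabinet 0.72 [ 0.671 -0.057  0.098] [330. 202.]
door 0.65 [ 0.583 -0.051  0.102] [304. 210.]
door_handle 0.95 [ 0.589 -0.052  0.102] [306. 210.]
[... 434 characters left out ...]
37  0.095] [412. 345.]
shampoo 0.47 [ 0.586 -0.048  0.1  ] [305. 210.]
soap_saver 0.5 [0.472 0.407 0.017] [212. 163.]
pusher 0.65 [ 0.404 -0.52   0.002] [347. 392.]
wrist cam [ 0.227 -0.508  0.374] fwd [-0.305 -0.085 -0.949]
{'clock': 1.95, 'joint_positions': array([-1.513,  0.381,  1.297,  0.   ,  1.464, -0.215]), 'dq': array([ 0.002,  0.001, -0.   ,  0.   , -0.001,  0.001]), 'effort': array([ -0.   , -44.832, -23.146,  -0.   ,   0.001,  -0.   ]), 'ee_pos': array([ 0.148, -0.53 ,  0.231]), 'orientation': array([-0.   ,  0.991,  0.136,  0.   ]), 'ft_force': array([0.111, 0.101, 0.072]), 'wrist_torque': array([0.03 , 0.029, 0.018]), 'grasp_force': 0.0, 'grip_width': 1.0059361528560165} 0.0187
```

View pics/scene0.png

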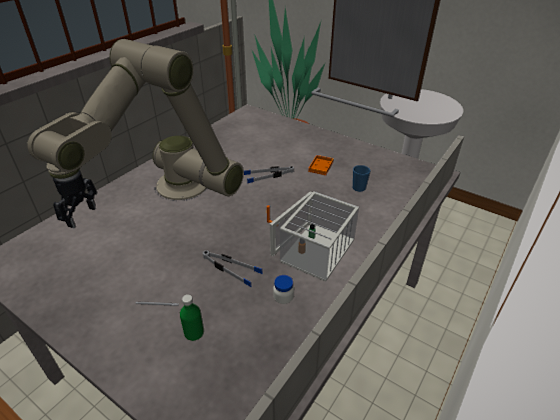

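View pics/side0.png

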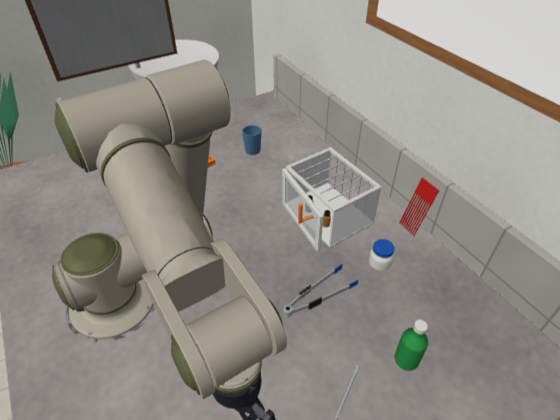

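```bash
python3 - <<'E'
import cv2
a=cv2.imread('pics/scene0.png')[185:300,195:365]; cv2.imwrite('pics/sc.png',cv2.resize(a,None,fx=4.5,fy=4.5,interpolation=cv2.INTER_CUBIC))
a=cv2.imread('pics/side0.png')[145:325,275:400]; cv2.imwrite('pics/sd.png',cv2.resize(a,None,fx=3.3,fy=3.3,interpolation=cv2.INTER_CUBIC))
E
```

```text
(no output)
```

View pics/sc.png

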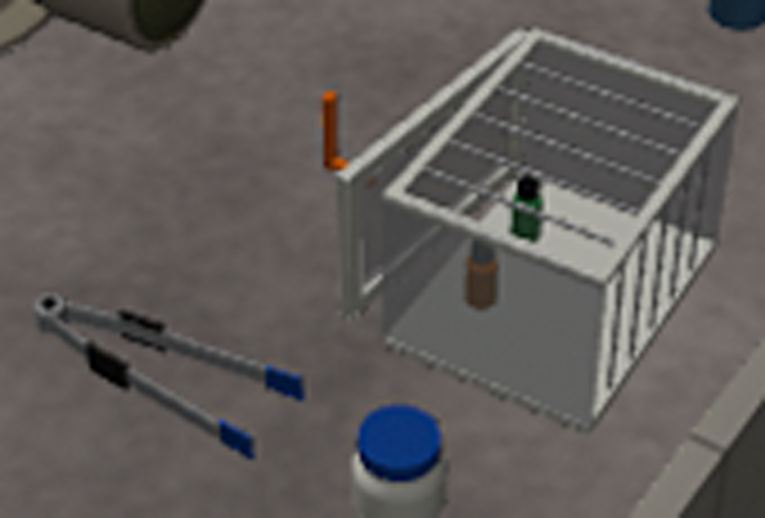

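View pics/sd.png

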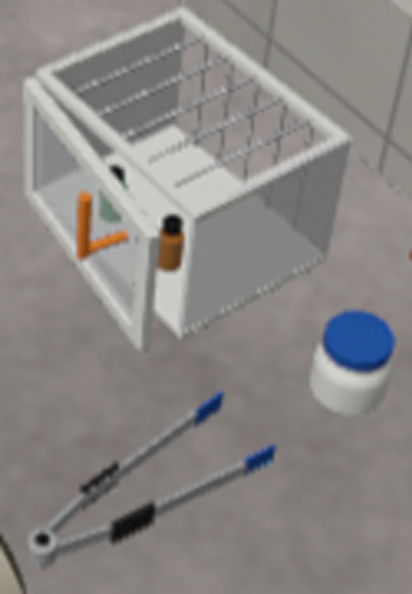

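```bash
cat > m.py <<'E'
from h import *
np.set_printoptions(precision=4,suppress=True)
a=grab('scene');b=grab('side')
pts={'roofFL':((528,33),(42,74)),'roofBL':((736,97),(182,11)),'roofBR':((606,282),(350,138)),'roofFR':((390,193),(188,220)),
'hTop':((329,94),(85,195)),'hBot':((330,165),(84,256)),'amTop':((484,240),(173,219)),'amBot':((481,303),(170,267)),'grTop':((529,178),(118,170)),
'piv':((48,303),(42,541)),'padL':((143,325),(100,480)),'padR':((108,364),(133,521)),'jawL':((285,381),(209,407)),'jawR':((237,438),(260,458))}
for k,(u,v) in pts.items():
    u=(np.array(u)+.5)/4.5-.5+[195,185]; v=(np.array(v)+.5)/3.3-.5+[275,145]
    p=tri([a,b],[u,v]); print(k,p,'err',(proj(a,p)-u).round(1),(proj(b,p)-v).round(1))
print(a['intrinsics'],bot.sense()['clock'])
E
python3 m.py
```

```text
roofFL [0.6058 0.0865 0.1617] err [ 0. -0.] [0. 0.]
roofBL [0.7816 0.1095 0.1578] err [-0.2  0.5] [-0.2 -0.6]
roofBR [ 0.8002 -0.1267  0.157 ] err [-0.1  0.2] [-0.1 -0.2]
roofFR [ 0.6193 -0.1324  0.1508] err [-0.3  0.6] [-0.3 -0.8]
hTop [ 0.5385 -0.0956  0.1861] err [-0.  0.] [-0.  -0.1]
hBot [ 0.5387 -0.0971  0.1153] err [-0.1  0.2] [-0.1 -0.3]
amTop [ 0.66   -0.0614  0.0713] err [-0.3  0.5] [-0.2 -0.6]
amBot [ 0.6614 -0.0631  0.0058] err [-0.1  0.2] [-0.1 -0.2]
grTop [0.6515 0.0197 0.0734] err [-0.2  0.5] [-0.2 -0.6]
piv [ 0.3914 -0.2744  0.0251] err [-0.1  0.1] [-0.1 -0.2]
padL [ 0.4645 -0.2458  0.0195] err [-0.  0.] [-0.  -0.1]
padR [ 0.4674 -0.2909  0.0164] err [-0.   0.1] [-0.  -0.1]
jawL [ 0.589  -0.2267  0.0154] err [-0.1  0.1] [-0.  -0.1]
jawR [ 0.5943 -0.2923  0.0154] err [-0.1  0.1] [-0.  -0.1]
[[426.6739   0.     281.2338]
 [  0.     426.6739 205.7636]
 [  0.       0.       1.    ]] 2.05
```

>>> {"api": "apply_moves", "payload": {
  "rows": [
    [0.0244, 0.0271, 0, 0, 0, -0.02, 1],
    [0.0244, 0.0271, 0, 0, 0, -0.02, 1],
    [0.0244, 0.0271, 0, 0, 0, -0.02, 1],
    [0.0244, 0.0271, 0, 0, 0, -0.02, 1],
    [0.0244, 0.0271, 0, 0, 0, -0.02, 1],
    [0.0244, 0.0271, 0, 0, 0, -0.02, 1],
    [0.0244, 0.0271, 0, 0, 0, -0.02, 1],
    [0.0244, 0.0271, 0, 0, 0, -0.02, 1],
    [0.0244, 0.0271, 0, 0, 0, -0.02, 1],
    [0.0244, 0.0271, 0, 0, 0, -0.02, 1]
  ]
}}

```text
clock: 2.88
ee_pos: [0.3931, -0.2571, 0.2315]
orientation: [0.0, 0.999, 0.036, 0.0]
ft_force: [0.2, 0.1, -0.1]
grip_width: 0.998
grasp_force: 0.0
```

>>> {"api": "apply_moves", "payload": {
  "rows": [
    [0.0244, 0.0271, 0, 0, 0, -0.02, 1],
    [0.0244, 0.0271, 0, 0, 0, -0.02, 1],
    [0.0244, 0.0271, 0, 0, 0, -0.02, 1],
    [0.0244, 0.0271, 0, 0, 0, -0.02, 1],
    [0.0244, 0.0271, 0, 0, 0, -0.02, 1],
    [0.0244, 0.0271, 0, 0, 0, -0.03, 1],
    [0, 0, 0, 0, 0, 0, 1],
    [0, 0, 0, 0, 0, 0, 1],
    [0, 0, 0, 0, 0, 0, 1]
  ]
}}

```text
clock: 3.63
ee_pos: [0.5383, -0.0962, 0.2312]
orientation: [0.0, 1.0, -0.028, -0.0]
ft_force: [0.4, 0.1, -0.1]
grip_width: 0.998
grasp_force: 0.0
```

```bash
python3 - <<'E'
from h import *
s=bot.sense(); print(s['clock'],s['ee_pos'],R.from_quat(s['orientation'][[1,2,3,0]]).as_matrix().round(3),s['joint_positions'].round(2))
f=grab('wrist','w1.png')
def orange(f):
    h=cv2.cvtColor(f['pixels'],cv2.COLOR_BGR2HSV); m=((h[...,0]>5)&(h[...,0]<20)&(h[...,1]>170)&(h[...,2]>90)).astype('uint8')
    n,l,st,c=cv2.connectedComponentsWithStats(m)
    return [(st[i].tolist(),c[i].round(1)) for i in range(1,n) if st[i][4]>20]
print(orange(f)); print(proj(f,[.5386,-.0963,.186]),proj(f,[.5386,-.0963,.114]))
E
```

```text
3.6333 [ 0.53832679 -0.09619842  0.23117708] [[ 0.998 -0.057 -0.   ]
 [-0.057 -0.998 -0.   ]
 [-0.     0.    -1.   ]] [-0.39  0.38  1.31 -0.    1.46  1.23]
[([218, 29, 28, 26, 140], array([235.9,  46. ])), ([275, 163, 13, 42, 533], array([281., 183.])), ([271, 235, 20, 18, 291], array([280.4, 243.4]))]
[281.99017253 245.01465794] [281.89082716 205.74518265]
```

View pics/w1.png

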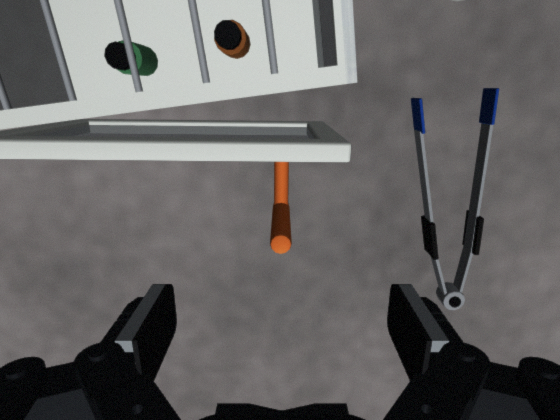

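>>> {"api": "apply_moves", "payload": {
  "rows": [
    [0, 0, -0.027, 0, 0, 0, 1],
    [0, 0, -0.027, 0, 0, 0, 1],
    [0, 0, -0.025, 0, 0, 0, 0],
    [0, 0, 0, 0, 0, 0, -0.6],
    [0, 0, 0, 0, 0, 0, -1],
    [0, 0, 0, 0, 0, 0, -1],
    [0, 0, 0, 0, 0, 0, -1],
    [0, 0, 0, 0, 0, 0, -1]
  ],
  "squeeze": 40
}}

```text
clock: 4.35
ee_pos: [0.5391, -0.0962, 0.1538]
orientation: [0.0, 1.0, -0.029, 0.001]
ft_force: [7.9, 20.7, 4.4]
grip_width: 0.147
grasp_force: 12.0
```

```bash
python3 - <<'E'
import numpy as np
r=np.hypot(.195,.052); h=np.array([.603,.097]); v=np.array([.5386,-.0963])-h; r=np.hypot(*v)
a=np.arctan2(v[1],v[0]); p=np.array([.5386,-.0963])
for k in range(1,21):
    q=h+r*np.array([np.cos(a-k*.08),np.sin(a-k*.08)]); print(k,(q-p).round(4),q.round(3)); p=q
E
```

```text
1 [-0.0152  0.0058] [ 0.523 -0.091]
2 [-0.0147  0.007 ] [ 0.509 -0.084]
3 [-0.0141  0.0081] [ 0.494 -0.075]
4 [-0.0134  0.0092] [ 0.481 -0.066]
5 [-0.0127  0.0103] [ 0.468 -0.056]
6 [-0.0118  0.0112] [ 0.457 -0.045]
7 [-0.0109  0.0122] [ 0.446 -0.033]
8 [-0.0099  0.013 ] [ 0.436 -0.02 ]
9 [-0.0088  0.0137] [ 0.427 -0.006]
10 [-0.0077  0.0144] [0.419 0.009]
11 [-0.0065  0.0149] [0.413 0.023]
12 [-0.0053  0.0154] [0.408 0.039]
13 [-0.004   0.0158] [0.404 0.055]
14 [-0.0027  0.0161] [0.401 0.071]
15 [-0.0015  0.0162] [0.4   0.087]
16 [-0.0001  0.0163] [0.399 0.103]
17 [0.0012 0.0163] [0.401 0.12 ]
18 [0.0024 0.0161] [0.403 0.136]
19 [0.0037 0.0159] [0.407 0.152]
20 [0.005  0.0155] [0.412 0.167]
```

>>> {"api": "apply_moves", "payload": {
  "rows": [
    [-0.0152, 0.0058, 0, 0, 0, -0.03, -1],
    [-0.0147, 0.007, 0, 0, 0, -0.03, -1],
    [-0.0141, 0.0081, 0, 0, 0, -0.03, -1],
    [-0.0134, 0.0092, 0, 0, 0, -0.03, -1],
    [-0.0127, 0.0103, 0, 0, 0, -0.03, -1],
    [-0.0118, 0.0112, 0, 0, 0, -0.03, -1]
  ]
}}

```text
clock: 4.85
ee_pos: [0.4578, -0.0439, 0.1539]
orientation: [-0.0, 0.993, -0.119, 0.003]
ft_force: [9.0, 6.3, 0.4]
grip_width: 0.125
grasp_force: 39.5
```

```bash
python3 - <<'E'
from h import *
s=bot.sense(); print(s['ee_pos'],s['joint_positions'].round(2),s['ft_force'],s['grasp_force'])
f=grab('wrist')
print([(w(f,r['point']).round(3),r['p']) for r in bot.recognise(f,'door_handle')[:2]])
E
```

```text
[ 0.45776076 -0.04392606  0.1539244 ] [-0.36  0.3   1.67  0.    1.17  1.45] [9.00702545 6.32334434 0.384071  ] 39.50060784816742
[(array([ 0.522, -0.032,  0.157]), 0.79)]
```

>>> {"api": "apply_moves", "payload": {
  "rows": [
    [-0.0109, 0.0122, 0, 0, 0, -0.03, -1],
    [-0.0099, 0.013, 0, 0, 0, -0.03, -1],
    [-0.0088, 0.0137, 0, 0, 0, -0.03, -1],
    [-0.0077, 0.0144, 0, 0, 0, -0.03, -1],
    [-0.0065, 0.0149, 0, 0, 0, -0.03, -1],
    [-0.0053, 0.0154, 0, 0, 0, -0.03, -1],
    [-0.004, 0.0158, 0, 0, 0, -0.03, -1],
    [-0.0027, 0.0161, 0, 0, 0, -0.03, -1]
  ]
}}

```text
clock: 5.62
ee_pos: [0.4016, 0.0714, 0.1539]
orientation: [-0.0, 0.971, -0.237, 0.002]
ft_force: [3.1, -0.8, 5.4]
grip_width: 0.123
grasp_force: 40.2
```

>>> {"api": "apply_moves", "payload": {
  "rows": [
    [-0.0015, 0.0162, 0, 0, 0, -0.03, -1],
    [0, 0.0163, 0, 0, 0, -0.03, -1],
    [0.0012, 0.0163, 0, 0, 0, -0.03, -1],
    [0.0024, 0.0161, 0, 0, 0, -0.03, -1],
    [0.0037, 0.0159, 0, 0, 0, -0.03, -1],
    [0.005, 0.0155, 0, 0, 0, -0.03, -1],
    [0, 0, 0, 0, 0, 0, -1],
    [0, 0, 0, 0, 0, 0, -1],
    [0, 0, 0, 0, 0, 0, -1]
  ]
}}

```text
clock: 6.37
ee_pos: [0.4115, 0.1681, 0.1539]
orientation: [-0.001, 0.947, -0.322, 0.0]
ft_force: [-5.7, 2.0, 11.6]
grip_width: 0.127
grasp_force: 40.8
```

```bash
python3 - <<'E'
from h import *
s=bot.sense(); print(s['ee_pos'],s['joint_positions'].round(2),s['ft_force'],s['grasp_force'],s['grip_width'])
v=s['ee_pos'][:2]-[.603,.097]; print(np.hypot(*v))
E
```

```text
[0.41146703 0.16807918 0.1538592 ] [0.12 0.28 1.7  0.   1.16 2.35] [-5.66778244  1.9644539  11.60315281] 40.80504834651947 0.12707021776560273
0.20429666547191808
```

>>> {"api": "apply_moves", "payload": {
  "rows": [
    [0, 0, 0, 0, 0, 0, -0.1],
    [0, 0, 0, 0, 0, 0, -0.1],
    [0, 0, 0, 0, 0, 0, -0.1],
    [0, 0, 0, 0, 0, 0, -0.1],
    [0, 0, 0.025, 0, 0, 0, -0.1],
    [0, 0, 0.025, 0, 0, 0, -0.1],
    [0, 0, 0.025, 0, 0, 0, -0.1]
  ]
}}

```text
clock: 6.95
ee_pos: [0.4115, 0.1672, 0.2282]
orientation: [0.0, 0.946, -0.323, -0.0]
ft_force: [0.7, 0.3, 0.4]
grip_width: 0.453
grasp_force: 0.0
```

>>> {"api": "apply_moves", "payload": {
  "rows": [
    [0.0039, -0.0312, 0, 0, 0, 0.052, 1],
    [0.0039, -0.0312, 0, 0, 0, 0.052, 1],
    [0.0039, -0.0312, 0, 0, 0, 0.052, 1],
    [0.0039, -0.0312, 0, 0, 0, 0.052, 1],
    [0.0039, -0.0312, 0, 0, 0, 0.052, 1],
    [0.0039, -0.0312, 0, 0, 0, 0.052, 1],
    [0.0039, -0.0312, 0, 0, 0, 0.052, 1],
    [0.0039, -0.0312, 0, 0, 0, 0.052, 1],
    [0.0039, -0.0312, 0, 0, 0, 0.052, 1],
    [0.0039, -0.0312, 0, 0, 0, 0.052, 1]
  ]
}}

```text
clock: 7.78
ee_pos: [0.4506, -0.1464, 0.2274]
orientation: [0.0, 0.998, -0.067, 0.0]
ft_force: [0.9, 0.2, 0.1]
grip_width: 0.995
grasp_force: 0.0
```

>>> {"api": "apply_moves", "payload": {
  "rows": [
    [0.0039, -0.0312, 0, 0, 0, 0.052, 1],
    [0.0039, -0.0312, 0, 0, 0, 0.052, 1],
    [0.0039, -0.0312, 0, 0, 0, 0.052, 1],
    [0.0039, -0.0312, 0, 0, 0, 0.052, 1],
    [0, 0, 0, 0, 0, 0, 1],
    [0, 0, 0, 0, 0, 0, 1],
    [0, 0, 0, 0, 0, 0, 1]
  ]
}}

```text
clock: 8.37
ee_pos: [0.4661, -0.269, 0.2271]
orientation: [-0.0, 0.999, 0.035, -0.0]
ft_force: [0.9, -0.4, -0.3]
grip_width: 1.003
grasp_force: 0.0
```

```bash
python3 - <<'E'
from h import *
s=bot.sense(); print(s['ee_pos'],s['joint_positions'].round(2),R.from_quat(s['orientation'][[1,2,3,0]]).as_matrix().round(3))
f=grab('wrist','w2.png')
for p in ([.3914,-.2744,.026],[.4662,-.2688,.014],[.589,-.2267,.02],[.5943,-.2923,.02]): print(proj(f,p).round(1))
cv2.imwrite('pics/w2.png',f['pixels'])
np.save('w2.npy',f,allow_pickle=True)
E
```

```text
[ 0.4660671  -0.26901118  0.22709188] [-0.74  0.36  1.34  0.    1.44  0.76] [[ 0.998  0.07  -0.001]
 [ 0.07  -0.998  0.001]
 [-0.    -0.001 -1.   ]]
[282.  251.7]
[281.6 176.5]
[242.7  34.8]
[319.5  33.9]
```

View pics/w2.png

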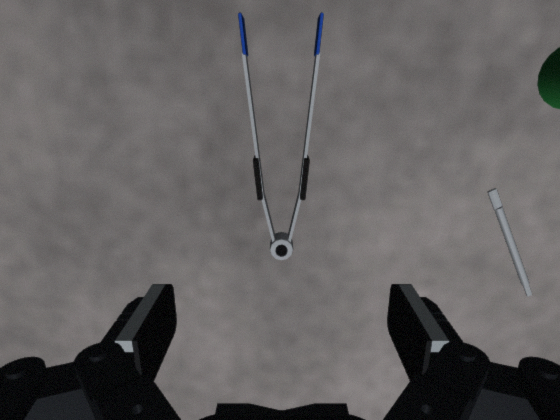

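>>> {"api": "apply_moves", "payload": {
  "rows": [
    [0, 0, -0.035, 0, 0, 0, 1],
    [0, 0, -0.035, 0, 0, 0, 1],
    [0, 0, -0.035, 0, 0, 0, 1],
    [0, 0, -0.035, 0, 0, 0, 1],
    [0, 0, -0.035, 0, 0, 0, 1],
    [0, 0, -0.03, 0, 0, 0, 1],
    [0, 0, -0.016, 0, 0, 0, 1],
    [0, 0, -0.005, 0, 0, 0, 1],
    [0, 0, 0, 0, 0, 0, 1],
    [0, 0, 0, 0, 0, 0, 1]
  ]
}}

```text
clock: 9.25
ee_pos: [0.4669, -0.2693, 0.0024]
orientation: [0.001, 0.999, 0.036, 0.001]
ft_force: [0.4, -0.3, 0.2]
grip_width: 1.002
grasp_force: 0.0
```

>>> {"api": "apply_moves", "payload": {
  "rows": [
    [0, 0, 0, 0, 0, 0, 0.2],
    [0, 0, 0, 0, 0, 0, 0.1],
    [0, 0, 0, 0, 0, 0, 0.02],
    [0, 0, 0, 0, 0, 0, 0.02],
    [0, 0, 0, 0, 0, 0, 0.02],
    [0, 0, 0, 0, 0, 0, 0.02],
    [0, 0, 0, 0, 0, 0, 0.02]
  ]
}}

```text
clock: 9.83
ee_pos: [0.4669, -0.27, 0.0027]
orientation: [0.001, 0.999, 0.035, 0.001]
ft_force: [-1.3, 0.1, 8.9]
grip_width: 0.513
grasp_force: 7.4
```

>>> {"api": "apply_moves", "payload": {
  "rows": [
    [0, 0, 0.01, 0, 0, 0, 0.02],
    [0, 0, 0.02, 0, 0, 0, 0.02],
    [0, 0, 0.02, 0, 0, 0, 0.02],
    [0, 0, 0.02, 0, 0, 0, 0.02],
    [0, 0, 0.02, 0, 0, 0, 0.02],
    [0, 0, 0.01, 0, 0, 0, 0.02],
    [0, 0, 0, 0, 0, 0, 0.02],
    [0, 0, 0, 0, 0, 0, 0.02]
  ]
}}

```text
clock: 10.5
ee_pos: [0.4662, -0.2693, 0.1013]
orientation: [0.0, 0.999, 0.035, 0.0]
ft_force: [0.9, 0.5, -0.8]
grip_width: 0.511
grasp_force: 5.2
```

>>> {"api": "apply_moves", "payload": {
  "rows": [
    [-0.0035, 0.0191, 0, 0, 0, 0, 0.02],
    [-0.0035, 0.0191, 0, 0, 0, 0, 0.02],
    [-0.0035, 0.0191, 0, 0, 0, 0, 0.02],
    [-0.0035, 0.0191, 0, 0, 0, 0, 0.02],
    [-0.0035, 0.0191, 0, 0, 0, 0, 0.02],
    [-0.0035, 0.0191, 0, 0, 0, 0, 0.02],
    [-0.0035, 0.0191, 0, 0, 0, 0, 0.02],
    [-0.0035, 0.0191, 0, 0, 0, 0, 0.02],
    [-0.0035, 0.0191, 0, 0, 0, 0, 0.02],
    [-0.0035, 0.0191, 0, 0, 0, 0, 0.02]
  ]
}}

```text
clock: 11.33
ee_pos: [0.4303, -0.0773, 0.1001]
orientation: [-0.001, 0.999, 0.035, -0.001]
ft_force: [0.7, -0.1, -0.7]
grip_width: 0.513
grasp_force: 5.2
```

>>> {"api": "apply_moves", "payload": {
  "rows": [
    [0, 0, -0.026, 0, 0, 0, 0.02],
    [0, 0, -0.026, 0, 0, 0, 0.02],
    [0, 0, -0.024, 0, 0, 0, 0.02],
    [0, 0, 0, 0, 0, 0, 0.02],
    [0, 0, 0, 0, 0, 0, 0.02],
    [0, 0, 0, 0, 0, 0, 0.02]
  ]
}}

```text
clock: 11.83
ee_pos: [0.4315, -0.0786, 0.0258]
orientation: [0.0, 0.999, 0.035, 0.0]
ft_force: [-0.8, 0.5, -0.3]
grip_width: 0.515
grasp_force: 5.2
```

```bash
python3 - <<'E'
from h import *
s=bot.sense(); print(s['clock'],s['ee_pos'],s['joint_positions'].round(2),R.from_quat(s['orientation'][[1,2,3,0]]).as_matrix().round(3),s['grasp_force'],s['grip_width'])
f=grab('wrist'); g=grab('side'); a=grab('scene')
for n in f,g,a: print('amber top/bot',proj(n,[.6607,-.0622,.069]).round(1),proj(n,[.6607,-.0622,.01]).round(1),'jaw',proj(n,s['ee_pos']+[.1256,.009,.01]).round(1))
cv2.imwrite('pics/a.png',np.hstack([cv2.resize(f['pixels'][0:330,130:430],None,fx=1.36,fy=1.36),
 cv2.resize(g['pixels'][155:305,260:390],None,fx=3,fy=3,interpolation=2)]))
E
```

```text
11.8333 [ 0.4314638  -0.0785721   0.02579232] [-0.45  0.48  1.88  0.    0.78  1.05] [[ 0.998  0.071  0.   ]
 [ 0.071 -0.998 -0.   ]
 [ 0.     0.    -1.   ]] 5.173324943001489 0.5153163972744351
amber top/bot [  280.9 -1117.2] [ 281.3 -468.2] jaw [281.4 -64.3]
amber top/bot [327.2 211.1] [325.8 224.3] jaw [299.6 232.4]
amber top/bot [301.9 239.1] [301.4 251.1] jaw [276.7 235.8]Traceback (most recent call last):
  File "<stdin>", line 5, in <module>
    return _nx.concatenate(arrs, 1, dtype=dtype, casting=casting)
           ~~~~~~~~~~~~~~~^^^^^^^^^^^^^^^^^^^^^^^^^^^^^^^^^^^^^^^
ValueError: all the input array dimensions except for the concatenation axis must match exactly, but along dimension 0, the array at index 0 has size 449 and the array at index 1 has size 450
```

Wrist camera can't see the jaws here; use side and scene crops.

```bash
python3 - <<'E'
from h import *
g=grab('side'); a=grab('scene')
cv2.imwrite('pics/a.png',np.hstack([cv2.resize(a['pixels'][170:270,225:355],None,fx=3,fy=4.5,interpolation=2)[:450],
 cv2.resize(g['pixels'][155:305,260:390],None,fx=3,fy=3,interpolation=2)]))
E
```

```text
(no output)
```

View pics/a.png

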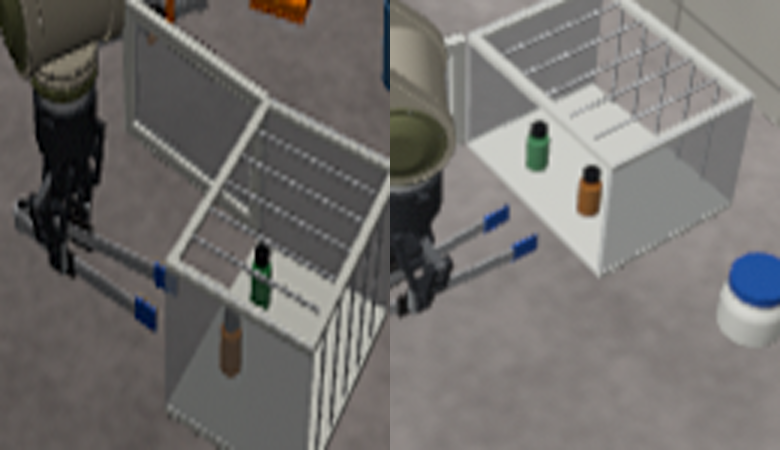

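>>> {"api": "apply_moves", "payload": {
  "rows": [
    [0.013, 0.0009, 0, 0, 0, 0, 0.02],
    [0.013, 0.0009, 0, 0, 0, 0, 0.02],
    [0.013, 0.0009, 0, 0, 0, 0, 0.02],
    [0.013, 0.0009, 0, 0, 0, 0, 0.02],
    [0.013, 0.0009, 0, 0, 0, 0, 0.02],
    [0.013, 0.0009, 0, 0, 0, 0, 0.02],
    [0.013, 0.0009, 0, 0, 0, 0, 0.02],
    [0.012, 0.0009, 0, 0, 0, 0, 0.02],
    [0, 0, 0, 0, 0, 0, 0.02],
    [0, 0, 0, 0, 0, 0, 0.02]
  ]
}}

```text
clock: 12.92
ee_pos: [0.5342, -0.0712, 0.0255]
orientation: [0.0, 0.999, 0.036, 0.0]
ft_force: [-0.3, 0.3, -2.0]
grip_width: 0.508
grasp_force: 5.2
```

```bash
python3 - <<'E'
from h import *
s=bot.sense(); print(s['clock'],s['ee_pos'])
g=grab('side'); a=grab('scene')
cv2.imwrite('pics/b.png',np.hstack([cv2.resize(a['pixels'][200:275,240:340],None,fx=4,fy=6,interpolation=2)[:450],
 cv2.resize(g['pixels'][170:260,290:365],None,fx=5,fy=5,interpolation=2)]))
E
```

```text
12.9167 [ 0.5342113  -0.07116662  0.02549042]
```

View pics/b.png

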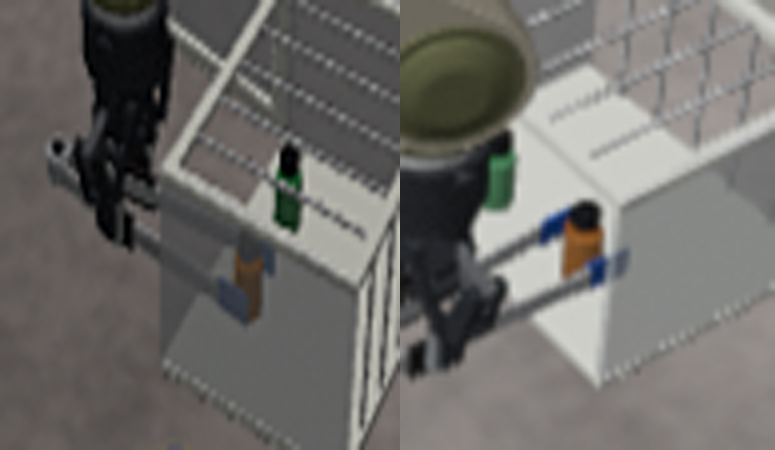

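>>> {"api": "apply_moves", "payload": {
  "rows": [
    [0, 0, 0, 0, 0, 0, -0.06],
    [0, 0, 0, 0, 0, 0, -0.12],
    [0, 0, 0, 0, 0, 0, -0.2],
    [0, 0, 0, 0, 0, 0, -0.3],
    [0, 0, 0, 0, 0, 0, -0.5],
    [0, 0, 0, 0, 0, 0, -1],
    [0, 0, 0, 0, 0, 0, -1],
    [0, 0, 0, 0, 0, 0, -1]
  ],
  "squeeze": 40
}}

```text
clock: 13.68
ee_pos: [0.5343, -0.0713, 0.0254]
orientation: [0.0, 0.999, 0.035, 0.0]
ft_force: [-0.9, -0.1, 1.1]
grip_width: 0.409
grasp_force: 41.7
```

>>> {"api": "apply_moves", "payload": {
  "rows": [
    [0, 0, 0.005, 0, 0, 0, -1],
    [0, 0, 0.005, 0, 0, 0, -1],
    [0, 0, 0.005, 0, 0, 0, -1],
    [0, 0, 0, 0, 0, 0, -1],
    [0, 0, 0, 0, 0, 0, -1],
    [0, 0, 0, 0, 0, 0, -1],
    [0, 0, 0, 0, 0, 0, -1]
  ]
}}

```text
clock: 14.27
ee_pos: [0.5341, -0.0712, 0.0401]
orientation: [-0.0, 0.999, 0.035, -0.0]
ft_force: [-0.5, 0.1, -2.1]
grip_width: 0.404
grasp_force: 41.4
```

```bash
python3 - <<'E'
from h import *
s=bot.sense(); print(s['clock'],s['ee_pos'],s['grip_width']*85,s['grasp_force'])
g=grab('side'); a=grab('scene')
cv2.imwrite('pics/c.png',np.hstack([cv2.resize(a['pixels'][200:275,240:340],None,fx=4,fy=6,interpolation=2)[:450],
 cv2.resize(g['pixels'][170:260,290:365],None,fx=5,fy=5,interpolation=2)]))
E
```

```text
14.2667 [ 0.53413737 -0.07118459  0.04014038] 34.349889511397976 41.4147824048996
```

View pics/c.png

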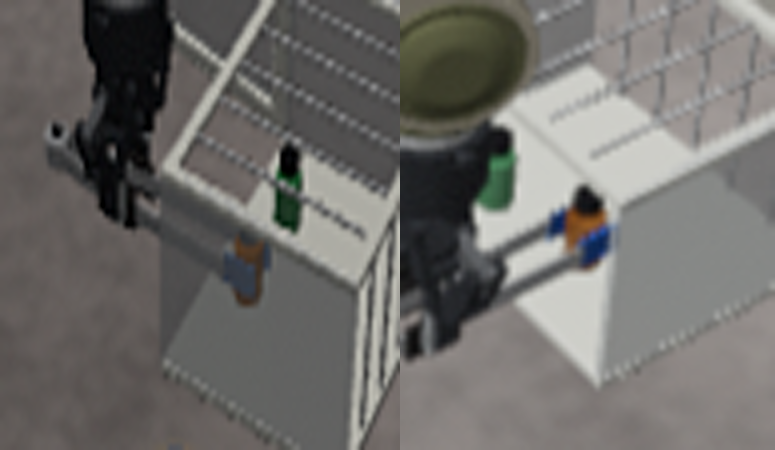

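>>> {"api": "apply_moves", "payload": {
  "rows": [
    [-0.007, -0.0005, 0, 0, 0, 0, -1],
    [-0.014, -0.001, 0, 0, 0, 0, -1],
    [-0.014, -0.001, 0, 0, 0, 0, -1],
    [-0.014, -0.001, 0, 0, 0, 0, -1],
    [-0.014, -0.001, 0, 0, 0, 0, -1],
    [-0.014, -0.001, 0, 0, 0, 0, -1],
    [-0.014, -0.001, 0, 0, 0, 0, -1],
    [-0.014, -0.001, 0, 0, 0, 0, -1],
    [-0.014, -0.001, 0, 0, 0, 0, -1],
    [-0.007, -0.0005, 0, 0, 0, 0, -1]
  ]
}}

```text
clock: 15.2
ee_pos: [0.4064, -0.0799, 0.0403]
orientation: [-0.0, 0.999, 0.035, -0.001]
ft_force: [0.1, -0.2, -1.8]
grip_width: 0.412
grasp_force: 41.4
```

>>> {"api": "apply_moves", "payload": {
  "rows": [
    [0, 0, 0.006, 0, 0, 0, -1],
    [0, 0, 0.012, 0, 0, 0, -1],
    [0, 0, 0.014, 0, 0, 0, -1],
    [0, 0, 0.014, 0, 0, 0, -1],
    [0, 0, 0.014, 0, 0, 0, -1],
    [0, 0, 0.014, 0, 0, 0, -1],
    [0, 0, 0.012, 0, 0, 0, -1],
    [0, 0, 0.006, 0, 0, 0, -1],
    [0, 0, 0, 0, 0, 0, -1],
    [0, 0, 0, 0, 0, 0, -1]
  ]
}}

```text
clock: 16.03
ee_pos: [0.4084, -0.0802, 0.1323]
orientation: [0.0, 0.999, 0.035, 0.0]
ft_force: [0.2, 0.2, -2.1]
grip_width: 0.407
grasp_force: 41.4
```

>>> {"api": "apply_moves", "payload": {
  "rows": [
    [0, 0, 0, 0, 0, 0, -1],
    [0, 0, 0, 0, 0, 0, -1],
    [0, 0, 0, 0, 0, 0, -1],
    [0, 0, 0, 0, 0, 0, -1],
    [0, 0, 0, 0, 0, 0, -1],
    [0, 0, 0, 0, 0, 0, -1]
  ]
}}

```text
clock: 16.53
ee_pos: [0.4082, -0.0802, 0.1322]
orientation: [-0.0, 0.999, 0.035, -0.0]
ft_force: [0.4, 0.1, -1.2]
grip_width: 0.408
grasp_force: 41.4
```

```bash
python3 - <<'E'
from h import *
s=bot.sense(); print(s['clock'],s['ee_pos'],s['grip_width']*85,s['grasp_force'])
g=grab('side'); a=grab('scene')
for z in (.11,.169): print([proj(n,s['ee_pos']*[1,1,0]+[.1256,.009,z]).round(1) for n in (a,g)])
cv2.imwrite('pics/d.png',np.hstack([cv2.resize(a['pixels'][170:270,225:325],None,fx=4,fy=4,interpolation=2),
 cv2.resize(g['pixels'][160:260,265:365],None,fx=4,fy=4,interpolation=2)]))
E
```

```text
16.5333 [ 0.40824104 -0.08023108  0.13219795] 34.66356562809751 41.419578194618225
[array([271. , 218.2]), array([293.8, 218.3])]
[array([270.8, 205.3]), array([294.2, 203.5])]
```

View pics/d.png

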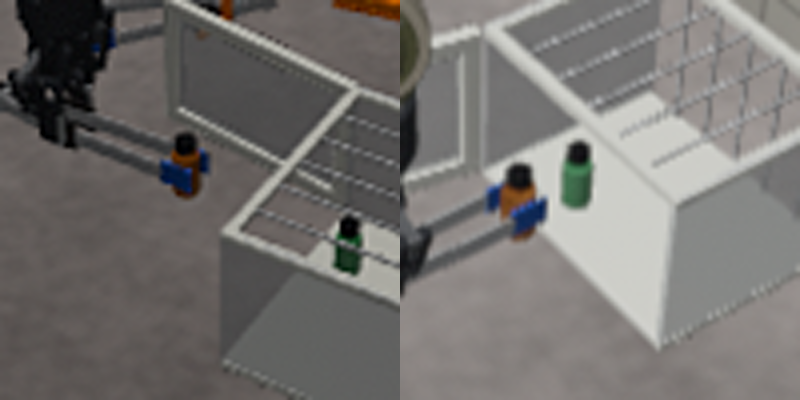

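```bash
python3 -c "
from rig import bot
print(bot.finish_job())"
```

```text
the job is handed in; nothing more can be done
None
```

I handed the job in at about 16.6 s with the amber vial held upright in the tongs, roughly 11 cm above the ledge and 8 cm in front of the cabinet, and the door open to about 1.7 rad; the judge's verdict was not shown.

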